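Cap the open jars from the push-latch chest

ROBOT

A 6-joint arm with a two-finger parallel gripper is mounted at the origin on the work surface. World frame = base frame: x ahead of the robot, y to its left, z up, the work surface at z = 0. Lengths are in m, angles in rad, forces in N, time in s.
With the tool pointing down it reaches from about 0.4 to 0.825 m from the base axis. Payload 7 kg.
Tool frame: the origin (TCP) lies midway between the tips of the shut fingers; the grasp point (between the pads) lies 19 mm behind it; z points along the fingers, y is the line along which they close (so a half turn about z gives the same grasp; the last joint's range is limited). The gripper opens to 88 mm and grips with 3 to 60 N. Pads are 19 mm wide; open, the fingers measure 130 mm over their backs; the gripper's body (78 mm by 193 mm) begins 47 mm behind the grasp point.
Start: joints at [1.485, 0.359, 0.012, 0, -1.224, -0.288], TCP at [0.246, 0.628, 0.227] pointing down, gripper open.
Joint ranges: [-3.07, 3.07], [-1.43, 2.12], [-1.02, 1.25], [-3.03, 1.67], [-3.05, -0], [-3.03, 3.03]. Speed limits (rad/s): [2.39, 2.39, 3.01, 3.14, 3.14, 3.14].

INTERFACE

Orientations are given as [roll, pitch, yaw] about the fixed x, y, z axes, in that order (R = Rz(yaw) Ry(pitch) Rx(roll)).
In Python, from station import get_state, grab_frame, calibration, job_done, boxes_of, regions_of, spot_point gives the robot as it stands. The module is installed in compiled form; this text tells all that it offers.
- The arm moves only by the tool arm_command, never from a script. Its argument "commands" is a list of rows, each an object of numbers: "tx", "ty", "tz": the shift along the tool's x, y, z each as a share of 25 cm, from -1 to 1; "twist": the turn about the tool's z as a share of 180 degrees, from -1 to 1. A call has exactly 8 rows; each row is the pose to reach, as a shift and turn from the pose commanded when the call began, along the tool's axes at that moment, turning the shorter way round; what a row does not reach only later rows make up. A row lasts 1/12 s, in which the tool goes at most 41.7 mm and 7.16 degrees, less where a joint would pass 70% of its speed; a pose out of reach is approached as far as the arm can. A call with a number of a shift or a turn outside -1 to 1 is refused whole. A call with a gripper value outside its range is refused whole. "claw" is the opening, from 0 (shut) to 1 (fully open), set as the call begins (left out, the last holds). The fingers move at their own pace and stop on an object; "grip_force" is the grip in N (left out, the last holds). Time passes only in rows, so rows that repeat a pose let the fingers close, or fill a call up. It gives the time, the measured TCP pose, the force, the opening and the grip force at its end, in the units of the state.
- get_state(): the state, without advancing time (a new reading comes with each control period).
- grab_frame(name): name is "scene" or "top" or "wrist"; returns the picture (480x640x3 uint8, red, green, blue); there is no depth.
- calibration(name): a dict with "camera_matrix" (3x3 intrinsics, pixels), "extrinsics" (4x4, takes a point from camera to world coordinates). Camera axes: x right, y down, z forward; pixel columns grow to the right and rows downward; lengths in m; the calibration is good to about 2 mm. A picture is of the moment at which its call begins: read the wrist's pose just before it. calibration takes no time and is no camera call; for the wrist camera it gives the pose at the moment of the call.
- job_done(): hands the job in; it is judged then, once.
Trained networks look in the newest picture that a camera, given by its name, has taken for a name from the list of things; names that differ only in an ending like _2 or _b are one class to them, and where a whole thing is asked for, a point or a joint stands for the part that bears it (a point fixed in the world has none). Each returns a list of dicts, best first, with "score" (0 to 1); they miss things now and then, are a little off and sometimes report something else, mostly with a low value. They report only what shows in the picture. A call takes as long as a camera call. They do not tell look-alikes from the thing itself.
- boxes_of(query, camera): "rect" ([left, top, right, bottom] in pixels, round what is visible of it).
- regions_of(query, camera): "region" (480x640 bool, what is visible of it) and "rect" ([left, top, right, bottom] in pixels, round what is visible of it).
- spot_point(query, camera): "uv" ([column, row] in pixels: a listed point, or the origin of a listed thing).
The state is a dict: "t": time; "q": joint angles; "qd": joint speeds; "joint_efforts": joint torques, N m; "eef_pos": TCP position; "ee_rot": TCP orientation; "force": force on the tool from outside, world axes, zero at the start; "moment": the same for the moment, N m; "width": finger opening in m; "gripper_force": force on a finger pad.
Only numpy, scipy, OpenCV 4.12 (cv2) and the standard library are available. Lean on these libraries where they do the work, as an engineer would, in place of code of your own. Each camera call takes 0.05 s, during which the arm holds its last target. There are 200 camera calls.

TASK

Press the lid of the caps chest so that its push-push catch lets go and the lid springs ajar, then lift the lid right back until it rests on its stop. With the lid open, take covers from the chest and set one on every open jar so that it sits seated and level on the rim; leave any spare cover in the chest. Then lower the lid and press it fully home, and make sure that the catch has latched it shut.

Things in the scene. Friction and masses are not known exactly. Their poses are not given: they have to be found in the camera images.
- lid (a joint): hinge angle (rad) of the chest's lid. 0: pressed fully home (hard stop); 0.065 to 0.08: latched shut, cannot be pulled open; 0.26: sprung ajar; 1.8: leaning back on its stop. Each full press to 0 and release changes latched to ajar or ajar to latched. Soft-close damped (0.25 N m s/rad): let go below about 1.5 the lid sinks by itself and rests ajar; beyond 1.6 it falls onto its stop
- chest: white plastic chest, fixed, 180 (x) by 330 (y) by 66 mm high, origin under its centre, z up. Stands left or right, turned up to 0.2 rad. Lid hinged on the far rim (+x of its own frame), opening up and over to +x. Front wall (-x) 32 mm thick, other walls and floor 6 mm: the inside runs x -58 to +84, y -159 to +159 mm
- lid_hinge (a point): point on the hinge axis in the middle of the flat grey lid (180 mm from hinge to front edge, 334 mm wide, 8 mm thick, 0.25 kg); in the chest's frame at (90, 0, 66) mm. Its frame turns with the lid, about +y as it opens; at angle 0 it is parallel to the chest's frame, the lid reaching to -x and its top face at z = 9 mm
- lid_handle (a point): middle of the steel bar handle on the lid: round bar 11 mm thick, 100 mm long along the lid's y, on two posts 85 mm apart; its axis is 35 mm above the lid's top face. In the frame of lid_hinge it lies at (-170, 0, 44) mm. It can be pinched across x from above at every lid angle, and turns in the grip
- lid_pad (a point): middle of a round dark pad 32 mm across on the lid's top face, near the front edge and the chest's -y end: the clear place to press. In the frame of lid_hinge at (-150, -105, 9.5) mm. A full press moves it down 10 mm from latched, 38 mm from ajar; the spring and catch resist with 2 to 10 N, to the hard stop
- cover0: loose jar cover, one of three alike, 90 g: aluminium disc 78 mm across, 4 mm thick, with an upright wooden knob 22 mm across, 26 mm tall in its centre, and under it a plug 63 mm across (56 at its foot), 6 mm deep. Origin: centre of the plug's underside, z up the knob; disc from 6 to 10 mm, knob from 10 to 36 mm. At the start it stands on its plug on the chest floor
- cover1: loose jar cover, one of three alike, 90 g: aluminium disc 78 mm across, 4 mm thick, with an upright wooden knob 22 mm across, 26 mm tall in its centre, and under it a plug 63 mm across (56 at its foot), 6 mm deep. Origin: centre of the plug's underside, z up the knob; disc from 6 to 10 mm, knob from 10 to 36 mm. At the start it stands on its plug on the chest floor
- cover2: loose jar cover, one of three alike, 90 g: aluminium disc 78 mm across, 4 mm thick, with an upright wooden knob 22 mm across, 26 mm tall in its centre, and under it a plug 63 mm across (56 at its foot), 6 mm deep. Origin: centre of the plug's underside, z up the knob; disc from 6 to 10 mm, knob from 10 to 36 mm. At the start it stands on its plug on the chest floor
- jar0: loose open amber glass jar, 80 mm across, 100 mm high, wall 5 mm, mouth 70 mm, 0.4 kg, standing on the rack; two or three of the three are present, an absent one reads None. Origin: centre of its underside, z up. A seated cover's plug hangs in the mouth with about 3 mm play all round, disc on the rim: the cover's origin is then 94 mm above the jar's
- jar1: loose open amber glass jar, 80 mm across, 100 mm high, wall 5 mm, mouth 70 mm, 0.4 kg, standing on the rack; two or three of the three are present, an absent one reads None. Origin: centre of its underside, z up. A seated cover's plug hangs in the mouth with about 3 mm play all round, disc on the rim: the cover's origin is then 94 mm above the jar's
- jar2: loose open amber glass jar, 80 mm across, 100 mm high, wall 5 mm, mouth 70 mm, 0.4 kg, standing on the rack; two or three of the three are present, an absent one reads None. Origin: centre of its underside, z up. A seated cover's plug hangs in the mouth with about 3 mm play all round, disc on the rim: the cover's origin is then 94 mm above the jar's
- rack: fixed slotted aluminium rack plate, 240 (x) by 360 (y) by 8 mm, origin under its centre, beside the chest; the jars stand on it, roughly at (+-55, +-85) mm in its frame
- shut_jar: loose amber jar of the same width, 114 mm high, already closed with a flat steel screw cap without a knob; it stands among the open jars on the rack and needs nothing. Origin: centre of its underside
- mug: white ceramic mug, loose, 84 mm across, 95 mm high, at the far side of the work; a bystander. Origin: centre of its underside
Not all that is in view belongs to the job. Leave any yellow look-alike of the jar1 alone. What is shaped like the jar2 but pink is not meant.

How it is judged:
By the outcome, as a careful person would: the job done as asked, in the order asked, and still so for the second after the job is handed in, with the robot touching nothing.
Of jar0, jar1, jar2 only 2 to 3 are there at a start; the rules pass over those that are not, and their reading is None.
At some moment in a run one of jar0, jar1, jar2 may be knocked a few centimetres aside while the robot is not near it.
It also fails if it takes over 200 s, if anything falls off the work surface, if the arm or the gripper's body presses on something with over 40 N, if the wrist force passes 120 N, or if a joint passes its speed limit or range.

## Working session

There is one attempt and no reset: what is moved stays moved. The work goes in short steps, Python scripts to look and compute and a tool call to move; the robot and the scene stay as the last step left them, time stands still between calls to the robot, and variables do not carry over. Pictures are saved under pics/ and viewed, at most 14 in all, crops included, and the job is handed in when it is done.

Besides the shell and the picture viewer there is one more tool, called after "Emit:" as name([rows], argument=value, ...), one row to a line, values as JSON. arm_command: Moves the arm, as the interface text tells. Shift numbers are shares of 25 cm and turn numbers shares of 180 degrees, none past 1 either way. Its arguments: {"type":"object","properties":{"commands":{"type":"array"},"claw":{"type":"number"},"grip_force":{"type":"number"}},"required":["commands"]}

```bash
mkdir -p pics
python3 - <<'E'
from station import *
import cv2
for n in("scene","top"):
    f=grab_frame(n);cv2.imwrite(f"pics/{n}0.png",f[:,:,::-1])
    c=calibration(n);print(n,c["camera_matrix"],c["extrinsics"])
s=get_state();print(s)
E
```

```text
scene [[562.99121239   0.         326.82395016]
 [  0.         562.99121239 240.27953479]
 [  0.           0.           1.        ]] [[-0.67652523  0.63369385 -0.37516092  0.96128257]
 [ 0.73640431  0.57887526 -0.35016014  0.33589765]
 [-0.00472295 -0.51316229 -0.8582786   1.09523583]
 [ 0.          0.          0.          1.        ]]
top [[572.64480902   0.         311.72834373]
 [  0.         572.64480902 242.68917562]
 [  0.           0.           1.        ]] [[-0.02690387 -0.99159725  0.12653489  0.32001315]
 [-0.99957437  0.0281142   0.00778869 -0.09348478]
 [-0.01128067 -0.12627149 -0.99193158  1.52066999]
 [ 0.          0.          0.          1.        ]]
{'t': 0.1, 'q': array([ 1.48510316e+00,  3.59331077e-01,  1.11497591e-02, -3.38178943e-04,
       -1.22408225e+00, -2.88113723e-01]), 'qd': array([-4.41723107e-05, -1.43290407e-03,  3.66762566e-04,  2.57304453e-03,
       -1.74054666e-03,  5.73407139e-04]), 'joint_efforts': array([-1.64552006e-03, -5.84163523e+01,  2.93745250e+01,  7.01547146e+00,
        1.01038290e-02, -4.75894490e-05]), 'eef_pos': array([0.24633119, 0.62797752, 0.22570048]), 'ee_rot': array([ 3.14009555e+00, -1.12128750e-04, -3.73921954e-01]), 'force': array([ 0.24425369,  1.11129496, -0.73654397]), 'moment': array([ 0.02604295, -0.01942222, -0.02121037]), 'gripper_force': 0.0, 'width': 0.08777518380027137}
```

View pics/scene0.png

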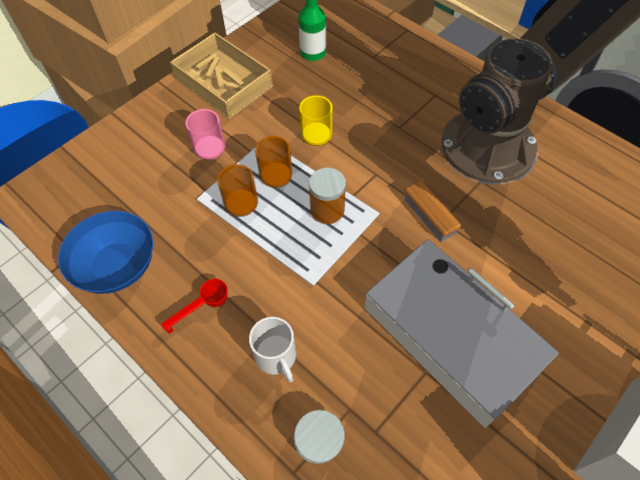

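View pics/top0.png

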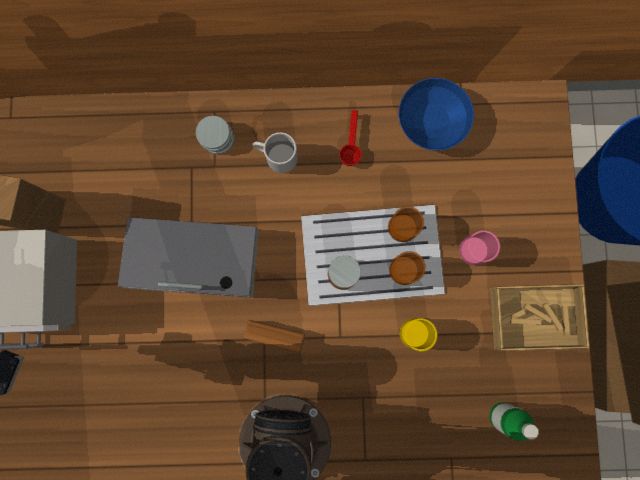

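The top view shows the chest on the left with its lid shut (pad at 226,282, handle at 180,287). Two open amber jars stand on the rack at (405,225) and (407,268), the shut jar is at (344,271), and pink and yellow decoys are nearby.

```bash
cat > h.py <<'E'
from station import *
import numpy as np, cv2
from scipy.optimize import least_squares
from scipy.spatial.transform import Rotation as R
def proj(P,c):
    K,E=c["camera_matrix"],c["extrinsics"]
    p=(np.atleast_2d(P)-E[:3,3])@E[:3,:3]@K.T
    return p[:,:2]/p[:,2:]
def ray(uv,z,c):
    K,E=c["camera_matrix"],c["extrinsics"]
    d=E[:3,:3]@np.linalg.inv(K)@[uv[0],uv[1],1]
    return E[:3,3]+d*(z-E[2,3])/d[2]
def chestpts(p,names,a):
    Rz=R.from_euler('z',p[2]); Rl=R.from_euler('y',a)
    L={'lid_hinge':[0,0,0],'lid_handle':[-.17,0,.044],'lid_pad':[-.15,-.105,.0095]}
    o=[]
    for n in names:
        v=np.zeros(3) if n=='chest' else np.array([.09,0,.066])+Rl.apply(L[n])
        o.append(Rz.apply(v)+[p[0],p[1],0])
    return np.array(o)
E
python3 - <<'E'
from h import *
obs=[]
for cam in("scene","top"):
    c=calibration(cam);grab_frame(cam)
    print(cam,"base",proj([[0,0,0],get_state()['eef_pos']],c).round())
    for n in('lid_pad','lid_handle','lid_hinge','chest'):
        r=spot_point(n,cam)
        if r: obs.append((n,cam,r[0]['uv'])); print(n,[(x['uv'],round(x['score'],2)) for x in r[:2]])
    for n,z in(('jar0',.008),('shut_jar',.008),('rack',0),('mug',0)):
        for x in spot_point(n,cam): print(n,x['uv'],round(x['score'],2),ray(x['uv'],z,c)[:2].round(4))
    for x in regions_of('jar0',cam): print('jarregion',x['rect'],round(x['score'],2))
cs={k:calibration(k) for k in("scene","top")}
def f(p): return np.concatenate([proj(chestpts(p,[n],.072),cs[k])[0]-uv for n,k,uv in obs])
s=least_squares(f,[.4,.2,0],loss='soft_l1');print(s.x,f(s.x).round(1))
E
```

```text
scene base [[489. 144.]
 [761. 340.]]
lid_pad [([439.5, 266.6], 0.74)]
lid_handle [([488.6, 287.6], 0.75)]
lid_hinge [([425.3, 353.8], 0.57)]
chest [([449.1, 334.3], 0.75), ([331.1, 212.6], 0.73)]
jar0 [241.3, 202.0] 0.69 [ 0.5444 -0.3267]
jar0 [207.1, 146.9] 0.69 [ 0.4876 -0.5128]
jar0 [274.5, 175.2] 0.61 [ 0.4363 -0.3252]
jar0 [314.4, 136.0] 0.56 [ 0.2808 -0.3389]
shut_jar [329.5, 213.5] 0.76 [ 0.4287 -0.152 ]
rack [287.9, 204.3] 0.89 [ 0.4717 -0.2456]
mug [275.4, 358.0] 0.62 [ 7.56e-01 -4.00e-04]
jarregion [183.5, 108.7, 224.9, 156.8] 0.67
jarregion [299.0, 97.5, 333.1, 146.3] 0.6
jarregion [257.0, 133.4, 292.1, 188.3] 0.59
jarregion [221.4, 165.6, 257.7, 216.3] 0.57
top base [[285. 442.]
 [ -4. 358.]]
lid_pad [([230.2, 280.7], 0.97), ([400.4, 231.0], 0.23)]
lid_handle [([180.7, 287.2], 0.81)]
lid_hinge [([189.6, 220.1], 0.55)]
chest [([193.0, 258.8], 0.91), ([400.4, 229.4], 0.25)]
jar0 [402.2, 228.6] 0.96 [ 0.544  -0.3238]
jar0 [415.7, 331.8] 0.95 [ 0.2713 -0.3462]
jar0 [473.7, 248.7] 0.64 [ 0.4847 -0.5104]
jar0 [404.8, 271.7] 0.63 [ 0.4288 -0.3253]
rack [372.9, 256.5] 0.83 [ 0.4723 -0.2436]
mug [279.3, 154.4] 0.6 [7.596e-01 5.000e-04]
mug [179.9, 285.5] 0.57 [0.4092 0.2719]
mug [371.8, 254.1] 0.31 [ 0.4788 -0.2409]
jarregion [385.8, 207.7, 421.5, 243.8] 0.96
jarregion [462.4, 230.4, 498.4, 267.4] 0.87
jarregion [389.3, 252.0, 425.7, 281.8] 0.79
[ 0.48014624  0.23260705 -0.08570131] [-1.  -0.4  0.3 -0.2  0.5  0.1  1.6  2.  -3.3  0.2  0.6 -2.5  2.5  1.2
  1.6 -0.3]
```

```bash
cat >> h.py <<'E'
CH=[.4801,.2326,-.0857]
def go(P,yaw=None,frm=None):
    s=get_state();p=np.array(s['eef_pos'] if frm is None else frm[:3]);y=s['ee_rot'][2] if frm is None else frm[3]
    d=np.array(P)-p; c,sn=np.cos(y),np.sin(y)
    dy=0 if yaw is None else (yaw-y+np.pi)%(2*np.pi)-np.pi
    print("tx %.4f ty %.4f tz %.4f twist %.4f dist %.3f"%((c*d[0]+sn*d[1])/.25,(sn*d[0]-c*d[1])/.25,-d[2]/.25,-dy/np.pi,np.linalg.norm(d)))
E
python3 - <<'E'
from h import *
for a in(0,.072,.26): print(a,chestpts(CH,['lid_pad','lid_handle'],a).round(4))
p=chestpts(CH,['lid_pad'],.072)[0]; go([p[0],p[1],.18],-1.656)
E
```

```text
0 [[0.4113 0.1331 0.0755]
 [0.4004 0.2394 0.11  ]]
0.072 [[0.4124 0.133  0.0863]
 [0.404  0.2391 0.1221]]
0.26 [[0.4188 0.1325 0.1137]
 [0.4174 0.238  0.1522]]
tx 1.3413 ty 1.6023 tz 0.1863 twist 0.4082 dist 0.524
```

Emit:
arm_command([
  {"tx":0.1,"ty":0.12,"tz":0.0,"twist":0.03},
  {"tx":0.2,"ty":0.24,"tz":0.0,"twist":0.07},
  {"tx":0.3,"ty":0.36,"tz":0.0,"twist":0.11},
  {"tx":0.4,"ty":0.48,"tz":0.0,"twist":0.15},
  {"tx":0.5,"ty":0.6,"tz":0.0,"twist":0.19},
  {"tx":0.6,"ty":0.7,"tz":0.0,"twist":0.23},
  {"tx":0.67,"ty":0.8,"tz":0.0,"twist":0.26},
  {"tx":0.67,"ty":0.8,"tz":0.0,"twist":0.28},
], claw=0, grip_force=20)

```text
t: 1.77
eef_pos: [0.3299, 0.3764, 0.2271]
ee_rot: [3.141, 0.0, -1.261]
force: [-0.4, 0.6, -0.1]
width: 0.0399
gripper_force: 0.0
```

Run:
```python
from h import *
go([.412,.133,.16],-1.656)
```

```text
tx 1.0274 ty -0.0165 tz 0.2684 twist 0.1256 dist 0.266
```

Emit:
arm_command([
  {"tx":0.13,"ty":0,"tz":0.0,"twist":0.03},
  {"tx":0.28,"ty":0,"tz":0.0,"twist":0.06},
  {"tx":0.43,"ty":0,"tz":0.0,"twist":0.1},
  {"tx":0.58,"ty":0,"tz":0.05,"twist":0.126},
  {"tx":0.73,"ty":0,"tz":0.1,"twist":0.126},
  {"tx":0.88,"ty":-0.01,"tz":0.15,"twist":0.126},
  {"tx":1.0,"ty":-0.017,"tz":0.2,"twist":0.126},
  {"tx":1.0,"ty":-0.017,"tz":0.26,"twist":0.126},
])

```text
t: 2.43
eef_pos: [0.4123, 0.1412, 0.1616]
ee_rot: [-3.141, 0.0, -1.652]
force: [-0.1, -0.0, 0.5]
width: 0.0004
gripper_force: 0.0
```

Run:
```python
from h import *
go([.412,.133,.0765],-1.656);s=get_state();print(s['eef_pos'],s['width'],s['force'])
f=grab_frame('wrist');cv2.imwrite('pics/w1.png',f[:,:,::-1])
for n in('lid_pad','lid_handle'):
  for cam in('wrist',):
    c=calibration(cam)
    for x in spot_point(n,cam): print(n,x['uv'],x['score'],ray(x['uv'],.0863 if n=='lid_pad' else .122,c))
```

```text
tx 0.0327 ty -0.0016 tz 0.3403 twist 0.0012 dist 0.085
[0.41227704 0.14117098 0.16158529] 0.0003551450197481021 [-0.12817128 -0.01467381  0.50245487]
lid_pad [320.0, 232.3] 0.71 [0.40595684 0.13171324 0.0863    ]
```

Emit:
arm_command([
  {"tx":0.033,"ty":0.002,"tz":0.1,"twist":0},
  {"tx":0.033,"ty":0.002,"tz":0.2,"twist":0},
  {"tx":0.033,"ty":0.002,"tz":0.26,"twist":0},
  {"tx":0.033,"ty":0.002,"tz":0.29,"twist":0},
  {"tx":0.033,"ty":0.002,"tz":0.31,"twist":0},
  {"tx":0.033,"ty":0.002,"tz":0.325,"twist":0},
  {"tx":0.033,"ty":0.002,"tz":0.335,"twist":0},
  {"tx":0.033,"ty":0.002,"tz":0.345,"twist":0},
])

```text
t: 3.25
eef_pos: [0.4107, 0.1374, 0.076]
ee_rot: [-3.141, 0.001, -1.649]
force: [-2.8, 1.2, 5.2]
width: 0.0005
gripper_force: 2.7
```

Emit:
arm_command([
  {"tz":0.006},
  {"tz":0.012},
  {"tz":0.016},
  {"tz":0.016},
  {"tz":0.016},
  {"tz":0.016},
  {"tz":0.016},
  {"tz":0.016},
])

```text
invalid input
```

Emit:
arm_command([
  {"tx":0,"ty":0,"tz":0.006,"twist":0},
  {"tx":0,"ty":0,"tz":0.012,"twist":0},
  {"tx":0,"ty":0,"tz":0.016,"twist":0},
  {"tx":0,"ty":0,"tz":0.016,"twist":0},
  {"tx":0,"ty":0,"tz":0.016,"twist":0},
  {"tx":0,"ty":0,"tz":0.016,"twist":0},
  {"tx":0,"ty":0,"tz":0.016,"twist":0},
  {"tx":0,"ty":0,"tz":0.016,"twist":0},
])

```text
t: 3.92
eef_pos: [0.4109, 0.1373, 0.0743]
ee_rot: [-3.14, 0.002, -1.648]
force: [-16.8, -0.1, 38.8]
width: 0.0005
gripper_force: 19.4
```

Emit:
arm_command([
  {"tx":0,"ty":0,"tz":-0.03,"twist":0},
  {"tx":0,"ty":0,"tz":-0.1,"twist":0},
  {"tx":0,"ty":0,"tz":-0.2,"twist":0},
  {"tx":0,"ty":0,"tz":-0.35,"twist":0},
  {"tx":0,"ty":0,"tz":-0.5,"twist":0},
  {"tx":0,"ty":0,"tz":-0.62,"twist":0},
  {"tx":-0.1,"ty":0,"tz":-0.7,"twist":0},
  {"tx":-0.2,"ty":0,"tz":-0.7,"twist":0},
], claw=1)

```text
t: 4.58
eef_pos: [0.4166, 0.1881, 0.2523]
ee_rot: [-3.134, 0.007, -1.65]
force: [1.8, 0.8, -0.8]
width: 0.0484
gripper_force: 0.0
```

Run:
```python
from h import *
s=get_state();print(s['eef_pos'],s['width'],s['force'])
obs=[]
for cam in("scene","top","wrist"):
    c=calibration(cam);f=grab_frame(cam)
    if cam=='wrist': cv2.imwrite('pics/w2.png',f[:,:,::-1])
    for n in('lid_pad','lid_handle'):
        r=spot_point(n,cam)
        if r: obs.append((n,c,r[0]['uv'])); print(cam,n,[(x['uv'],round(x['score'],2)) for x in r[:2]])
def f(p,o): return np.concatenate([proj(chestpts(p[:3],[n],p[3]),c)[0]-uv for n,c,uv in o])
g=lambda a:np.r_[f([*CH,a[0]],obs)]
r=least_squares(g,[.2],loss='soft_l1');print(r.x,g(r.x).round(1))
h=chestpts(CH,['lid_handle'],r.x[0])[0];print(h)
go([h[0],h[1],.21],CH[2]-np.pi/2)
```

```text
[0.41660538 0.18808989 0.2523411 ] 0.04842300148159552 [ 1.77054876  0.82290067 -0.78381376]
scene lid_pad [([438.8, 262.2], 0.73)]
top lid_pad [([225.2, 281.2], 0.8), ([195.3, 261.1], 0.63)]
top lid_handle [([178.5, 281.3], 0.86)]
wrist lid_pad [([313.5, 165.2], 0.72)]
[0.16401124] [-0.   1.5  0.9 -1.6  1.5  0.6 -3.9  0.1]
[0.4098244  0.23863741 0.13716661]
tx -0.2089 ty 0.0339 tz 0.1446 twist 0.0021 dist 0.064
```

Emit:
arm_command([
  {"tx":-0.03,"ty":0,"tz":0,"twist":0},
  {"tx":-0.08,"ty":0,"tz":0,"twist":0},
  {"tx":-0.13,"ty":0,"tz":0,"twist":0},
  {"tx":-0.17,"ty":0,"tz":0,"twist":0},
  {"tx":-0.2,"ty":0,"tz":0,"twist":0},
  {"tx":-0.2,"ty":0,"tz":0,"twist":0},
  {"tx":-0.2,"ty":0,"tz":0,"twist":0},
  {"tx":-0.2,"ty":0,"tz":0,"twist":0},
], claw=1)

```text
t: 5.7
eef_pos: [0.4179, 0.2363, 0.2461]
ee_rot: [3.141, -0.0, -1.649]
force: [0.2, -0.4, -0.9]
width: 0.0878
gripper_force: 0.0
```

```bash
cat >> h.py <<'E'
def lidfit(cams=("scene","top","wrist"),pic=None,names=('lid_pad','lid_handle')):
    obs=[]
    for cam in cams:
        c=calibration(cam);f=grab_frame(cam)
        if pic and cam==pic[0]: cv2.imwrite(pic[1],f[:,:,::-1])
        for n in names:
            r=spot_point(n,cam)
            if r: obs.append((n,c,r[0]['uv']))
    g=lambda a:np.concatenate([proj(chestpts(CH,[n],a[0]),c)[0]-uv for n,c,uv in obs])
    r=min((least_squares(g,[a0],loss='soft_l1') for a0 in(.2,1.,1.7)),key=lambda r:r.cost)
    print("lid",r.x,r.fun.round(1),[n for n,_,_ in obs]);return r.x[0]
E
python3 - <<'E'
from h import *
s=get_state();print(s['eef_pos'],s['width'],s['force'])
a=lidfit(pic=('wrist','pics/w3.png'))
h=chestpts(CH,['lid_handle'],a)[0];print(h)
go([h[0],h[1],h[2]-.015],CH[2]-np.pi/2)
E
```

```text
[0.41794754 0.23627889 0.24611686] 0.08780439294988103 [ 0.21651546 -0.43925856 -0.88587471]
lid [0.22413815] [  1.    3.2  63.9 -66.8   0.3  -0.8  -0.8   0.8  -7.    0.3  -0.2  -2. ] ['lid_pad', 'lid_handle', 'lid_pad', 'lid_handle', 'lid_pad', 'lid_handle']
[0.41437419 0.23824653 0.14668463]
tx -0.0070 ty 0.0158 tz 0.4589 twist 0.0022 dist 0.115
```

View pics/w3.png

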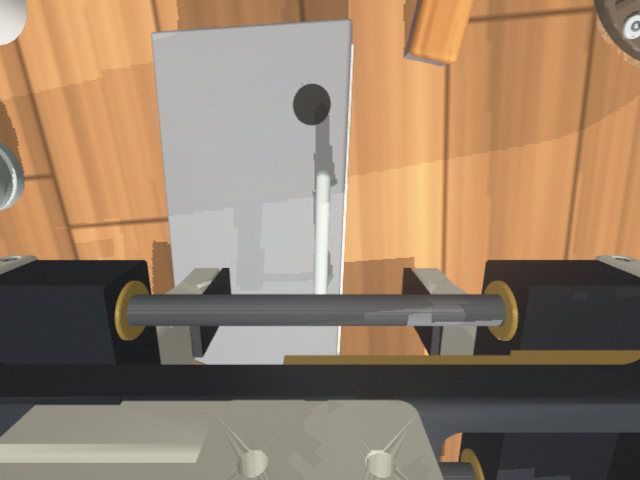

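The wrist view shows the lid ajar, with the pad at (311,104) and the bar at (322,235) between the open fingers.

Emit:
arm_command([
  {"tx":0,"ty":-0.01,"tz":0.08,"twist":0},
  {"tx":0,"ty":-0.01,"tz":0.17,"twist":0},
  {"tx":0,"ty":-0.01,"tz":0.27,"twist":0},
  {"tx":0,"ty":-0.01,"tz":0.35,"twist":0},
  {"tx":0,"ty":-0.01,"tz":0.41,"twist":0},
  {"tx":0,"ty":-0.01,"tz":0.445,"twist":0},
  {"tx":0,"ty":-0.01,"tz":0.445,"twist":0},
  {"tx":0,"ty":-0.01,"tz":0.445,"twist":0},
])

```text
t: 6.82
eef_pos: [0.4209, 0.2362, 0.1353]
ee_rot: [-3.142, -0.0, -1.649]
force: [1.1, 0.3, 0.8]
width: 0.0873
gripper_force: 0.0
```

Emit:
arm_command([
  {"tx":0,"ty":0,"tz":0,"twist":0},
  {"tx":0,"ty":0,"tz":0,"twist":0},
  {"tx":0,"ty":0,"tz":0,"twist":0},
  {"tx":0,"ty":0,"tz":0,"twist":0},
  {"tx":0,"ty":0,"tz":0,"twist":0},
  {"tx":0,"ty":0,"tz":0,"twist":0},
  {"tx":0,"ty":0,"tz":0,"twist":0},
  {"tx":0,"ty":0,"tz":0,"twist":0},
], claw=0, grip_force=20)

```text
t: 7.48
eef_pos: [0.4206, 0.2361, 0.1351]
ee_rot: [-3.142, 0.0, -1.649]
force: [-0.2, 0.8, 0.3]
width: 0.0401
gripper_force: 0.0
```

Run:
```python
from h import *
s=get_state();p=s['eef_pos'];print(p,s['ee_rot'],s['width'],s['force'])
y=CH[2]; ux=np.array([np.cos(y),np.sin(y)])
# handle offset in tool: infer lid angle from current x
hx=lambda a:(-.17*np.cos(a)+.044*np.sin(a), .17*np.sin(a)+.044*np.cos(a))
hing=np.array(CH[:2])+.09*ux
d=np.dot(p[:2]-hing,ux);print("u",d,"z",p[2]-.066)
for a in np.arange(.26,1.81,.14):
    X,Z=hx(a);print(round(a,2),"dx %.4f dz %.4f  share %.3f %.3f"%(X-hx(.26)[0],Z-hx(.26)[1],(X-hx(.26)[0])/.25,(Z-hx(.26)[1])/.25))
```

```text
[0.4206132  0.23613934 0.13509524] [-3.14157384e+00  4.17162057e-05 -1.64925147e+00] 0.04006538092636906 [-0.19700247  0.80994021  0.26853892]
u -0.14957143732344783 z 0.06909523685844879
0.26 dx 0.0000 dz 0.0000  share 0.000 0.000
0.4 dx 0.0135 dz 0.0205  share 0.054 0.082
0.54 dx 0.0298 dz 0.0389  share 0.119 0.156
0.68 dx 0.0485 dz 0.0549  share 0.194 0.220
0.82 dx 0.0692 dz 0.0681  share 0.277 0.272
0.96 dx 0.0915 dz 0.0783  share 0.366 0.313
1.1 dx 0.1151 dz 0.0852  share 0.460 0.341
1.24 dx 0.1394 dz 0.0888  share 0.557 0.355
1.38 dx 0.1639 dz 0.0890  share 0.656 0.356
1.52 dx 0.1883 dz 0.0858  share 0.753 0.343
1.66 dx 0.2119 dz 0.0792  share 0.848 0.317
1.8 dx 0.2344 dz 0.0693  share 0.938 0.277
```

Emit:
arm_command([
  {"tx":0,"ty":0.012,"tz":0,"twist":0},
  {"tx":0,"ty":0.012,"tz":0,"twist":0},
  {"tx":0,"ty":0.012,"tz":0,"twist":0},
  {"tx":0,"ty":0.012,"tz":0,"twist":0},
  {"tx":0,"ty":0.012,"tz":0,"twist":0},
  {"tx":0,"ty":0.012,"tz":0,"twist":0},
  {"tx":0,"ty":0.012,"tz":0,"twist":0},
  {"tx":0,"ty":0.012,"tz":0,"twist":0},
])

```text
t: 8.15
eef_pos: [0.4144, 0.2364, 0.1347]
ee_rot: [3.136, -0.0, -1.65]
force: [-20.7, 5.4, 11.4]
width: 0.0104
gripper_force: 20.1
```

Emit:
arm_command([
  {"tx":0,"ty":-0.025,"tz":-0.04,"twist":0},
  {"tx":0,"ty":-0.054,"tz":-0.082,"twist":0},
  {"tx":0,"ty":-0.119,"tz":-0.156,"twist":0},
  {"tx":0,"ty":-0.194,"tz":-0.22,"twist":0},
  {"tx":0,"ty":-0.277,"tz":-0.272,"twist":0},
  {"tx":0,"ty":-0.366,"tz":-0.313,"twist":0},
  {"tx":0,"ty":-0.46,"tz":-0.341,"twist":0},
  {"tx":0,"ty":-0.46,"tz":-0.341,"twist":0},
])

```text
t: 8.82
eef_pos: [0.5351, 0.2252, 0.2221]
ee_rot: [-3.141, -0.003, -1.65]
force: [-3.8, -7.3, 15.7]
width: 0.0103
gripper_force: 20.1
```

Emit:
arm_command([
  {"tx":0,"ty":-0.05,"tz":-0.01,"twist":0},
  {"tx":0,"ty":-0.1,"tz":-0.014,"twist":0},
  {"tx":0,"ty":-0.196,"tz":-0.015,"twist":0},
  {"tx":0,"ty":-0.293,"tz":-0.002,"twist":0},
  {"tx":0,"ty":-0.388,"tz":0.024,"twist":0},
  {"tx":0,"ty":-0.435,"tz":0.044,"twist":0},
  {"tx":0,"ty":-0.47,"tz":0.06,"twist":0},
  {"tx":0,"ty":-0.47,"tz":0.06,"twist":0},
])

```text
t: 9.48
eef_pos: [0.6478, 0.2152, 0.2037]
ee_rot: [3.135, -0.005, -1.651]
force: [-4.6, -9.1, -0.9]
width: 0.0105
gripper_force: 20.0
```

Run:
```python
from h import *
s=get_state();print(s['eef_pos'],s['ee_rot'],s['width'],s['force'])
for cam in('top','wrist'):
    f=grab_frame(cam);cv2.imwrite(f'pics/{cam}4.png',f[:,:,::-1])
```

```text
[0.64779486 0.21517984 0.20373606] [ 3.13485011 -0.00545766 -1.65113056] 0.010493462571039686 [-4.59571546 -9.14273913 -0.85909517]
```

View pics/wrist4.png

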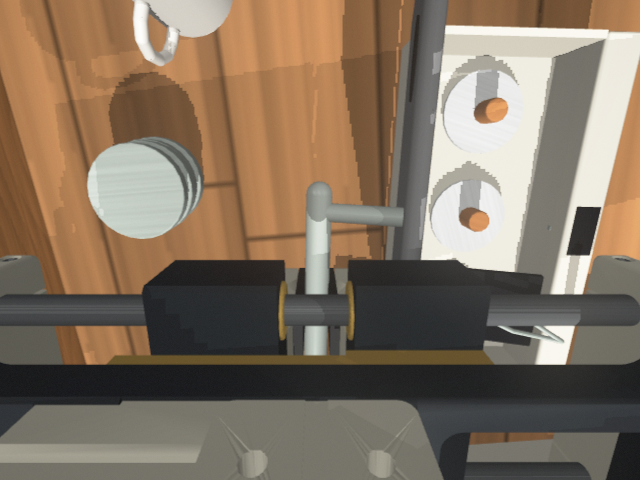

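The lid is leaning back past vertical. Two knobs show in the chest, at (490,110) and (475,220). I'll release narrowly and lift away.

Emit:
arm_command([
  {"tx":0,"ty":0,"tz":0,"twist":0},
  {"tx":0,"ty":0,"tz":0,"twist":0},
  {"tx":0,"ty":0,"tz":0,"twist":0},
  {"tx":0,"ty":0,"tz":-0.05,"twist":0},
  {"tx":0,"ty":0,"tz":-0.12,"twist":0},
  {"tx":0,"ty":0,"tz":-0.2,"twist":0},
  {"tx":0,"ty":0,"tz":-0.28,"twist":0},
  {"tx":0,"ty":0,"tz":-0.35,"twist":0},
], claw=0.27)

```text
t: 10.25
eef_pos: [0.6497, 0.2187, 0.2945]
ee_rot: [-3.14, 0.001, -1.649]
force: [0.3, -0.1, -0.4]
width: 0.0237
gripper_force: 0.0
```

```bash
python3 - <<'E'
from h import *
lidfit(("top","scene"),names=('lid_handle',))
for cam in("top","scene","wrist"):
    c=calibration(cam);f=grab_frame(cam)
    if cam=='top': cv2.imwrite('pics/top5.png',f[150:330,80:480,::-1])
    for n,z in(('cover0',.006),('jar0',.008)):
        for x in spot_point(n,cam):
            P=ray(x['uv'],z,c); y=CH[2]
            print(cam,n,x['uv'],round(x['score'],2),P[:2].round(4),R.from_euler('z',-y).apply(P-[*CH[:2],0])[:2].round(3))
go([.57,.215,.33])
E
python3 -c "
import cv2;f=cv2.imread('pics/top5.png');cv2.imwrite('pics/top5b.png',cv2.resize(f,None,fx=2,fy=2))"
```

```text
lid [1.82440923] [ 0.2 -2.9  1.2 -0. ] ['lid_handle', 'lid_handle']
top cover0 [194.2, 253.3] 0.86 [0.4936 0.2325] [0.013 0.001]
top cover0 [229.5, 259.5] 0.72 [0.4744 0.1384] [ 0.002 -0.094]
top cover0 [153.9, 253.2] 0.69 [0.4969 0.3402] [0.008 0.109]
top cover0 [195.5, 260.6] 0.33 [0.474 0.229] [-0.006 -0.004]
top jar0 [404.5, 272.3] 0.95 [ 0.4272 -0.3244] [-0.005 -0.559]
top jar0 [400.7, 224.2] 0.95 [ 0.556  -0.3204] [ 0.123 -0.544]
top jar0 [475.6, 247.4] 0.83 [ 0.4881 -0.5156] [ 0.072 -0.745]
top jar0 [414.7, 332.2] 0.74 [ 0.2703 -0.3435] [-0.16  -0.592]
scene cover0 [446.2, 338.2] 0.96 [0.4923 0.2287] [ 0.012 -0.003]
scene cover0 [489.2, 377.6] 0.88 [0.5015 0.3397] [0.012 0.109]
scene jar0 [206.7, 148.9] 0.93 [ 0.4926 -0.5087] [ 0.076 -0.738]
scene jar0 [275.0, 176.3] 0.89 [ 0.4379 -0.3219] [ 0.005 -0.556]
scene jar0 [314.1, 137.1] 0.68 [ 0.284 -0.337] [-0.147 -0.584]
scene jar0 [242.5, 206.0] 0.63 [ 0.5502 -0.3163] [ 0.117 -0.541]
wrist cover0 [438.6, 199.3] 0.9 [0.4846 0.2303] [ 0.005 -0.002]
wrist cover0 [447.9, 120.1] 0.74 [0.4745 0.1302] [ 0.003 -0.103]
wrist jar0 [380.9, 85.9] 0.51 [0.558  0.0839] [ 0.09  -0.141]
tx 0.0373 ty 0.3155 tz -0.1502 twist 0.0000 dist 0.088
```

View pics/top5b.png

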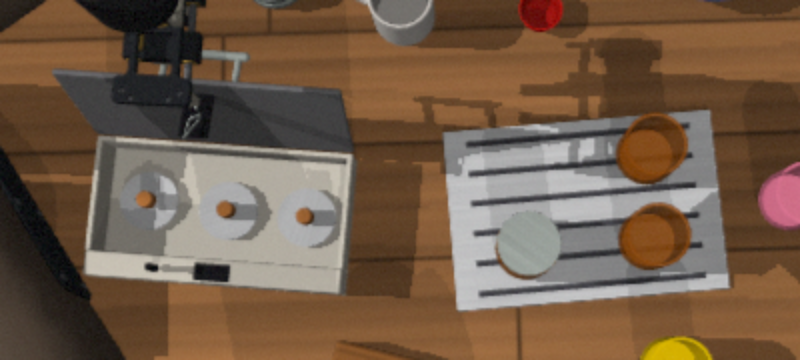

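The top view shows the lid fully back and three covers with knobs at crop (146,199), (226,209) and (304,216). Both jars are open, and the shut jar is at (528,243).

Emit:
arm_command([
  {"tx":0.02,"ty":0.05,"tz":-0.08,"twist":0},
  {"tx":0.06,"ty":0.15,"tz":-0.08,"twist":-0.02},
  {"tx":0.1,"ty":0.27,"tz":-0.08,"twist":-0.06},
  {"tx":0.15,"ty":0.4,"tz":-0.08,"twist":-0.1},
  {"tx":0.2,"ty":0.5,"tz":-0.08,"twist":-0.14},
  {"tx":0.25,"ty":0.6,"tz":-0.06,"twist":-0.18},
  {"tx":0.3,"ty":0.66,"tz":-0.03,"twist":-0.22},
  {"tx":0.33,"ty":0.67,"tz":0,"twist":-0.26},
], claw=0.5)

```text
t: 11.57
eef_pos: [0.4737, 0.1481, 0.2937]
ee_rot: [-3.139, 0.0, -0.83]
force: [0.7, -1.0, -0.2]
width: 0.0438
gripper_force: 0.0
```

```bash
cat >> h.py <<'E'
def hsv(f): return cv2.cvtColor(f,cv2.COLOR_RGB2HSV)
def covers(cams=("top","scene","wrist")):
    for cam in cams:
        c=calibration(cam);f=grab_frame(cam)
        m=cv2.inRange(hsv(f),(6,110,90),(20,255,255))
        y=CH[2]
        # only inside the chest interior (floor level polygon, raised to the rim)
        q=[R.from_euler('z',y).apply([a,b,.035])+[*CH[:2],0] for a,b in((-.056,-.157),(.08,-.157),(.08,.157),(-.056,.157))]
        k=np.zeros_like(m);cv2.fillConvexPoly(k,proj(q,c).astype(int),255)
        n,_,st,ce=cv2.connectedComponentsWithStats(m&k)
        for i in range(1,n):
            if st[i,4]>20:
                P=ray(ce[i],.035,c);print(cam,'knob',ce[i].round(1),st[i,4],P[:2].round(4),R.from_euler('z',-y).apply(P-[*CH[:2],0])[:2].round(3))
def jars(cams=("top","scene"),init=((.43,-.325),(.552,-.32))):
    a=np.linspace(0,2*np.pi,60);C=.04*np.c_[np.cos(a),np.sin(a)]
    for cam in cams:
        c=calibration(cam);f=grab_frame(cam)
        m=cv2.inRange(hsv(f),(3,200,60),(17,255,255))
        def hull(p):
            P=np.vstack([np.c_[C+p,np.full(60,z)] for z in(.008,.108)])
            return cv2.convexHull(proj(P,c).astype(np.float32))
        for p0 in init:
            h0=np.zeros_like(m);cv2.fillPoly(h0,[hull(np.array(p0)).astype(int)],255);h0=cv2.dilate(h0,np.ones((17,17)))
            mm=(m&h0)>0
            def loss(d):
                k=np.zeros(m.shape,np.uint8);cv2.fillPoly(k,[np.round(hull(np.array(p0)+d/100)*16).astype(int)],255,shift=4)
                k=k>0;return -(k&mm).sum()/max(1,(k|mm).sum())
            from scipy.optimize import minimize
            r=minimize(loss,[0,0],method='Nelder-Mead',options=dict(initial_simplex=[[0,0],[1,0],[0,1]],xatol=.01,fatol=1e-4))
            print(cam,'jar',(np.array(p0)+r.x/100).round(4),'iou',round(-r.fun,3))
E
python3 - <<'E'
from h import *
covers();jars()
go([.474,.136,.25],CH[2])
E
```

```text
scene knob [413.  297.5] 104 [0.4791 0.128 ] [ 0.008 -0.104]
scene knob [450.1 333.1] 113 [0.4908 0.2309] [ 0.011 -0.001]
scene knob [490.1 373.3] 121 [0.5056 0.3361] [0.017 0.105]
wrist knob [327.3 189.8] 207 [0.4741 0.126 ] [ 0.003 -0.107]
wrist knob [266.2 243.3] 189 [0.4858 0.2302] [ 0.006 -0.002]
wrist knob [211.6 308.7] 257 [0.481  0.3521] [-0.009  0.119]
top jar [ 0.4347 -0.3188] iou 0.495
top jar [ 0.5483 -0.3243] iou 0.542
scene jar [ 0.429  -0.3273] iou 0.829
scene jar [ 0.544  -0.3267] iou 0.764
tx 0.0330 ty 0.0439 tz 0.1731 twist -0.2404 dist 0.045
```

Emit:
arm_command([
  {"tx":0.02,"ty":0.02,"tz":0.03,"twist":-0.035},
  {"tx":0.05,"ty":0.04,"tz":0.08,"twist":-0.07},
  {"tx":0.065,"ty":0.047,"tz":0.15,"twist":-0.105},
  {"tx":0.065,"ty":0.047,"tz":0.25,"twist":-0.14},
  {"tx":0.065,"ty":0.047,"tz":0.35,"twist":-0.175},
  {"tx":0.065,"ty":0.047,"tz":0.45,"twist":-0.21},
  {"tx":0.065,"ty":0.047,"tz":0.53,"twist":-0.237},
  {"tx":0.065,"ty":0.047,"tz":0.57,"twist":-0.237},
])

```text
t: 12.48
eef_pos: [0.4778, 0.1289, 0.1477]
ee_rot: [3.139, 0.003, -0.092]
force: [0.0, -0.5, 0.2]
width: 0.0441
gripper_force: 0.0
```

Run:
```python
from h import *
print(get_state()['eef_pos'])
covers(("top","scene","wrist"));f=grab_frame('wrist');cv2.imwrite('pics/w6.png',f[:,:,::-1])
go([.476,.128,.019],CH[2])
```

```text
[0.4777548  0.12891656 0.14772135]
scene knob [413.  297.5] 104 [0.4791 0.128 ] [ 0.008 -0.104]
scene knob [450.1 333.1] 113 [0.4909 0.2308] [ 0.011 -0.001]
scene knob [489.8 373.5] 130 [0.5063 0.3358] [0.017 0.105]
wrist knob [ 70.1 223.3] 928 [0.503  0.3309] [0.014 0.1  ]
wrist knob [194.9 230.1] 620 [0.4871 0.2287] [ 0.007 -0.003]
wrist knob [317.7 233.7] 482 [0.4739 0.1265] [ 0.003 -0.106]
wrist knob [216.7 290. ] 183 [0.4316 0.2199] [-0.047 -0.017]
tx -0.0117 ty 0.0075 tz 0.5283 twist -0.0030 dist 0.132
```

View pics/w6.png

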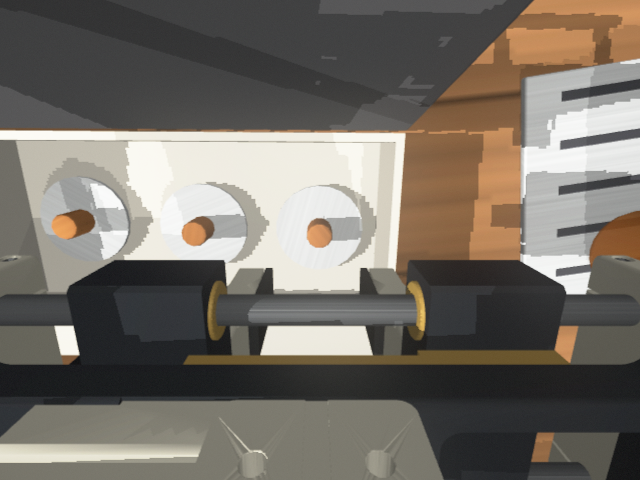

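Knob at (318,233), midway between the fingers. Descending and gripping.

Emit:
arm_command([
  {"tx":-0.01,"ty":0.006,"tz":0.1,"twist":0},
  {"tx":-0.01,"ty":0.006,"tz":0.2,"twist":0},
  {"tx":-0.01,"ty":0.006,"tz":0.3,"twist":0},
  {"tx":-0.01,"ty":0.006,"tz":0.4,"twist":0},
  {"tx":-0.01,"ty":0.006,"tz":0.47,"twist":0},
  {"tx":-0.01,"ty":0.006,"tz":0.51,"twist":0},
  {"tx":-0.01,"ty":0.006,"tz":0.527,"twist":0},
  {"tx":-0.01,"ty":0.006,"tz":0.527,"twist":0},
])

```text
t: 13.35
eef_pos: [0.4762, 0.1282, 0.0188]
ee_rot: [-3.142, -0.0, -0.093]
force: [0.0, 0.0, -0.0]
width: 0.0437
gripper_force: 0.0
```

Emit:
arm_command([
  {"tx":0,"ty":0,"tz":0,"twist":0},
  {"tx":0,"ty":0,"tz":0,"twist":0},
  {"tx":0,"ty":0,"tz":0,"twist":0},
  {"tx":0,"ty":0,"tz":0,"twist":0},
  {"tx":0,"ty":0,"tz":0,"twist":0},
  {"tx":0,"ty":0,"tz":0,"twist":0},
  {"tx":0,"ty":0,"tz":0,"twist":0},
  {"tx":0,"ty":0,"tz":0,"twist":0},
], claw=0, grip_force=25)

```text
t: 14.02
eef_pos: [0.476, 0.1281, 0.0194]
ee_rot: [-3.141, -0.001, -0.092]
force: [-1.7, -0.6, 7.1]
width: 0.0212
gripper_force: 25.0
```

Emit:
arm_command([
  {"tx":0,"ty":0,"tz":-0.05,"twist":0},
  {"tx":0,"ty":0,"tz":-0.15,"twist":0},
  {"tx":0,"ty":0,"tz":-0.28,"twist":0},
  {"tx":0,"ty":0,"tz":-0.42,"twist":0},
  {"tx":0,"ty":0,"tz":-0.56,"twist":0},
  {"tx":0,"ty":0,"tz":-0.7,"twist":0},
  {"tx":0,"ty":0,"tz":-0.8,"twist":0},
  {"tx":0,"ty":0,"tz":-0.86,"twist":0},
])

```text
t: 14.68
eef_pos: [0.4764, 0.1282, 0.2373]
ee_rot: [-3.139, -0.004, -0.092]
force: [0.8, 0.9, -2.5]
width: 0.021
gripper_force: 25.0
```

Run:
```python
from h import *
print(get_state()['eef_pos'],get_state()['width'])
jars();go([.431,-.32,.23],CH[2])
f=grab_frame('top');cv2.imwrite('pics/t7.png',cv2.resize(f[190:320,300:460,::-1],None,fx=4,fy=4,interpolation=cv2.INTER_NEAREST))
```

```text
[0.47636177 0.12822423 0.2372926 ] 0.020994082930701454
top jar [ 0.4323 -0.3212] iou 0.495
top jar [ 0.5472 -0.3215] iou 0.54
scene jar [ 0.429  -0.3273] iou 0.768
scene jar [ 0.5437 -0.3265] iou 0.726
tx -0.0177 ty 1.8032 tz 0.0270 twist -0.0019 dist 0.451
```

View pics/t7.png

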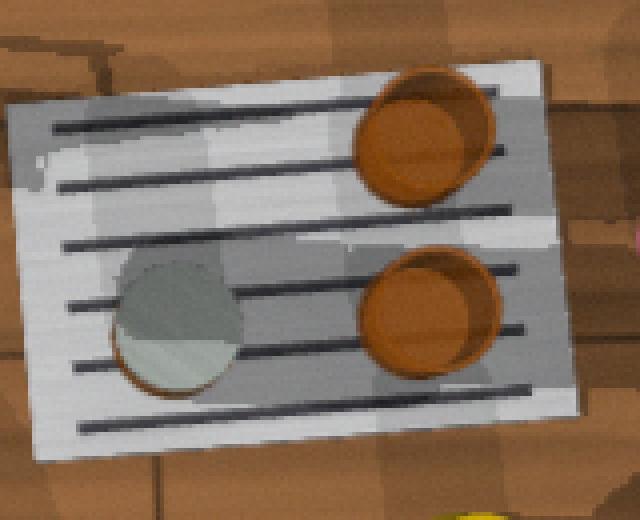

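Emit:
arm_command([
  {"tx":0,"ty":0.08,"tz":0,"twist":0},
  {"tx":-0.05,"ty":0.2,"tz":0,"twist":0},
  {"tx":-0.1,"ty":0.34,"tz":0,"twist":0},
  {"tx":-0.15,"ty":0.48,"tz":0,"twist":0},
  {"tx":-0.2,"ty":0.62,"tz":0,"twist":0},
  {"tx":-0.2,"ty":0.76,"tz":0,"twist":0},
  {"tx":-0.2,"ty":0.9,"tz":0,"twist":0},
  {"tx":-0.2,"ty":1.0,"tz":0,"twist":0},
])

```text
t: 15.5
eef_pos: [0.401, -0.1185, 0.2324]
ee_rot: [3.141, 0.002, -0.092]
force: [0.0, -0.1, -1.7]
width: 0.0217
gripper_force: 25.0
```

Emit:
arm_command([
  {"tx":0,"ty":0.12,"tz":0,"twist":0},
  {"tx":0,"ty":0.24,"tz":0,"twist":0},
  {"tx":0,"ty":0.36,"tz":0,"twist":0},
  {"tx":0,"ty":0.48,"tz":0,"twist":0},
  {"tx":0,"ty":0.6,"tz":0,"twist":0},
  {"tx":0,"ty":0.72,"tz":0,"twist":0},
  {"tx":0,"ty":0.72,"tz":0,"twist":0},
  {"tx":0,"ty":0.72,"tz":0,"twist":0},
])

```text
t: 16.17
eef_pos: [0.3849, -0.2967, 0.2316]
ee_rot: [-3.141, 0.004, -0.095]
force: [-0.3, -0.8, -0.7]
width: 0.0214
gripper_force: 25.0
```

```bash
sed -i 's/(3,200,60),(17,255,255)/(2,165,30),(17,255,255)/' h.py
python3 - <<'E'
from h import *
print(get_state()['eef_pos'],get_state()['width'])
jars(("top","scene","wrist"));go([.43,-.324,.15],CH[2])
f=grab_frame('wrist');cv2.imwrite('pics/w8.png',f[:,:,::-1])
E
```

```text
[ 0.38491252 -0.29665144  0.23157427] 0.02136829760023528
top jar [ 0.43  -0.325] iou -0.0
top jar [ 0.5494 -0.3247] iou 0.644
scene jar [ 0.4316 -0.325 ] iou 0.878
scene jar [ 0.544  -0.3266] iou 0.867
wrist jar [ 0.4207 -0.3246] iou 0.269
wrist jar [ 0.5591 -0.3344] iou 0.213
tx 0.1865 ty 0.0990 tz 0.3309 twist -0.0019 dist 0.098
```

View pics/w8.png

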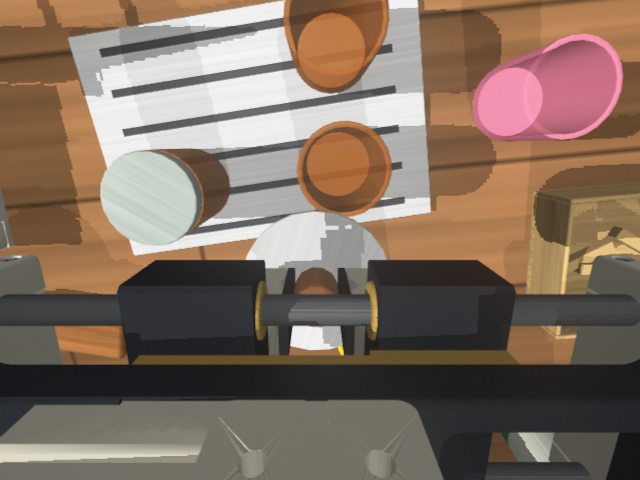

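The wrist view shows the cover hanging level in the grip. The near jar's rim spans (298–391, 122–216), so its centre is about (344,169).

Run:
```python
from h import *
c=calibration('wrist')
print(ray((344.5,169),.108,c),ray((298,169),.108,c)[:2]-ray((391,169),.108,c)[:2])
# knob/cover centre check: cover disc top at tcp-.003
print(ray((317,278),get_state()['eef_pos'][2]+.01,c))
go([.431,-.3255,.15],CH[2])
```

```text
[ 0.43301372 -0.32400221  0.108     ] [0.0070292  0.07719603]
[ 0.39354054 -0.29700214  0.24308321]
tx 0.1899 ty 0.1054 tz 0.3323 twist -0.0017 dist 0.099
```

Emit:
arm_command([
  {"tx":0.07,"ty":0.04,"tz":0,"twist":0},
  {"tx":0.15,"ty":0.08,"tz":0,"twist":0},
  {"tx":0.196,"ty":0.101,"tz":0.1,"twist":0},
  {"tx":0.196,"ty":0.101,"tz":0.2,"twist":0},
  {"tx":0.196,"ty":0.101,"tz":0.3,"twist":0},
  {"tx":0.196,"ty":0.101,"tz":0.34,"twist":0},
  {"tx":0.196,"ty":0.101,"tz":0.36,"twist":0},
  {"tx":0.196,"ty":0.101,"tz":0.37,"twist":0},
])

```text
t: 17.03
eef_pos: [0.433, -0.3249, 0.1411]
ee_rot: [3.141, 0.0, -0.091]
force: [0.6, 1.0, -1.7]
width: 0.0216
gripper_force: 25.0
```

Emit:
arm_command([
  {"tx":0,"ty":0,"tz":0,"twist":0},
  {"tx":0,"ty":0,"tz":0.02,"twist":0},
  {"tx":0,"ty":0,"tz":0.04,"twist":0},
  {"tx":0,"ty":0,"tz":0.06,"twist":0},
  {"tx":0,"ty":0,"tz":0.08,"twist":0},
  {"tx":0,"ty":0,"tz":0.095,"twist":0},
  {"tx":0,"ty":0,"tz":0.095,"twist":0},
  {"tx":0,"ty":0,"tz":0.095,"twist":0},
])

```text
t: 17.7
eef_pos: [0.4326, -0.3254, 0.117]
ee_rot: [-3.142, 0.001, -0.092]
force: [-0.4, 0.1, -1.0]
width: 0.0211
gripper_force: 25.0
```

Emit:
arm_command([
  {"tx":0,"ty":0,"tz":0.004,"twist":0},
  {"tx":0,"ty":0,"tz":0.008,"twist":0},
  {"tx":0,"ty":0,"tz":0.008,"twist":0},
  {"tx":0,"ty":0,"tz":0.008,"twist":0},
  {"tx":0,"ty":0,"tz":0.008,"twist":0},
  {"tx":0,"ty":0,"tz":0.008,"twist":0},
  {"tx":0,"ty":0,"tz":0.008,"twist":0},
  {"tx":0,"ty":0,"tz":0.008,"twist":0},
])

```text
t: 18.37
eef_pos: [0.4328, -0.3255, 0.1154]
ee_rot: [3.142, -0.0, -0.092]
force: [-0.2, -0.5, -0.2]
width: 0.0215
gripper_force: 25.0
```

Emit:
arm_command([
  {"tx":0,"ty":0,"tz":0,"twist":0},
  {"tx":0,"ty":0,"tz":0,"twist":0},
  {"tx":0,"ty":0,"tz":0,"twist":0},
  {"tx":0,"ty":0,"tz":0,"twist":0},
  {"tx":0,"ty":0,"tz":0,"twist":0},
  {"tx":0,"ty":0,"tz":-0.1,"twist":0},
  {"tx":0,"ty":0,"tz":-0.2,"twist":0},
  {"tx":0,"ty":0,"tz":-0.32,"twist":0},
], claw=0.5)

```text
t: 19.03
eef_pos: [0.4319, -0.3251, 0.1951]
ee_rot: [-3.141, 0.003, -0.092]
force: [0.3, 1.0, -1.0]
width: 0.0439
gripper_force: 0.0
```

Emit:
arm_command([
  {"tx":0,"ty":0,"tz":-0.05,"twist":0},
  {"tx":0,"ty":-0.12,"tz":-0.1,"twist":0},
  {"tx":0,"ty":-0.26,"tz":-0.1,"twist":0},
  {"tx":0,"ty":-0.4,"tz":-0.1,"twist":0},
  {"tx":0,"ty":-0.54,"tz":-0.1,"twist":0},
  {"tx":0,"ty":-0.68,"tz":-0.1,"twist":0},
  {"tx":0,"ty":-0.82,"tz":-0.1,"twist":0},
  {"tx":0,"ty":-0.95,"tz":-0.1,"twist":0},
])

```text
t: 19.7
eef_pos: [0.4543, -0.0872, 0.2206]
ee_rot: [-3.141, -0.001, -0.092]
force: [-0.1, -0.3, -0.1]
width: 0.0439
gripper_force: 0.0
```

Run:
```python
from h import *
print(get_state()['eef_pos'],get_state()['width'])
f=grab_frame('scene');cv2.imwrite('pics/s9.png',cv2.resize(f[90:300,170:400,::-1],None,fx=2.6,fy=2.6))
jars(("top","scene"),((.546,-.324),))
covers(("top","scene"))
go([.487,.229,.2],CH[2])
```

```text
[ 0.45430898 -0.0871952   0.22056051] 0.04387937423651434
top jar [ 0.5493 -0.3243] iou 0.849
scene jar [ 0.5452 -0.328 ] iou 0.854
scene knob [450.2 333.1] 112 [0.4907 0.231 ] [ 0.011 -0.001]
scene knob [490.  373.3] 122 [0.5057 0.336 ] [0.017 0.105]
tx 0.0142 ty -1.2778 tz 0.0815 twist -0.0016 dist 0.320
```

View pics/s9.png

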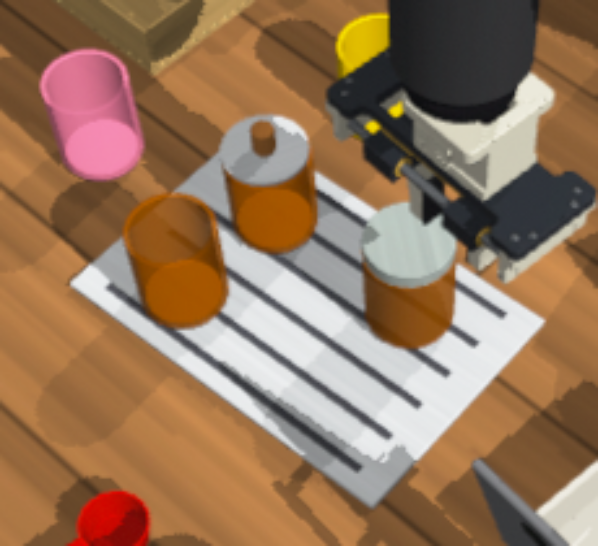

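The cover sits level on the near jar (crop 264,150). The other open jar is at crop (177,260). Next is the middle cover.

Emit:
arm_command([
  {"tx":0,"ty":-0.12,"tz":0,"twist":0},
  {"tx":0,"ty":-0.26,"tz":0,"twist":0},
  {"tx":0,"ty":-0.4,"tz":0,"twist":0},
  {"tx":0,"ty":-0.54,"tz":0,"twist":0},
  {"tx":0,"ty":-0.68,"tz":0,"twist":0},
  {"tx":0.01,"ty":-0.82,"tz":0,"twist":0},
  {"tx":0.02,"ty":-0.95,"tz":0.05,"twist":0},
  {"tx":0.02,"ty":-1.0,"tz":0.1,"twist":0},
])

```text
t: 20.62
eef_pos: [0.4842, 0.162, 0.1954]
ee_rot: [-3.14, -0.002, -0.092]
force: [0.2, 0.3, -1.5]
width: 0.0434
gripper_force: 0.0
```

Run:
```python
from h import *
covers(("wrist",))
go([.4885,.230,.019],CH[2])
```

```text
wrist knob [139.4 215.3] 578 [0.503  0.3319] [0.014 0.101]
wrist knob [245.4 223.6] 333 [0.4853 0.2305] [ 0.005 -0.002]
tx -0.0022 ty -0.2744 tz 0.6930 twist -0.0021 dist 0.186
```

Emit:
arm_command([
  {"tx":-0.006,"ty":-0.1,"tz":0.03,"twist":0},
  {"tx":-0.006,"ty":-0.2,"tz":0.1,"twist":0},
  {"tx":-0.006,"ty":-0.274,"tz":0.2,"twist":0},
  {"tx":-0.006,"ty":-0.274,"tz":0.34,"twist":0},
  {"tx":-0.006,"ty":-0.274,"tz":0.48,"twist":0},
  {"tx":-0.006,"ty":-0.274,"tz":0.6,"twist":0},
  {"tx":-0.006,"ty":-0.274,"tz":0.67,"twist":0},
  {"tx":-0.006,"ty":-0.274,"tz":0.69,"twist":0},
])

```text
t: 21.33
eef_pos: [0.4861, 0.2249, 0.0194]
ee_rot: [3.137, 0.004, -0.094]
force: [0.3, -0.6, 0.2]
width: 0.0437
gripper_force: 0.0
```

Emit:
arm_command([
  {"tx":0,"ty":0,"tz":0,"twist":0},
  {"tx":0,"ty":0,"tz":0,"twist":0},
  {"tx":0,"ty":0,"tz":0,"twist":0},
  {"tx":0,"ty":0,"tz":0,"twist":0},
  {"tx":0,"ty":0,"tz":0,"twist":0},
  {"tx":0,"ty":0,"tz":0,"twist":0},
  {"tx":0,"ty":0,"tz":0,"twist":0},
  {"tx":0,"ty":0,"tz":0,"twist":0},
], claw=0)

```text
t: 22.0
eef_pos: [0.4882, 0.2285, 0.0244]
ee_rot: [-3.14, -0.002, -0.091]
force: [0.2, -2.0, 7.6]
width: 0.0214
gripper_force: 25.0
```

Emit:
arm_command([
  {"tx":0,"ty":0,"tz":-0.05,"twist":0},
  {"tx":0,"ty":0,"tz":-0.15,"twist":0},
  {"tx":0,"ty":0,"tz":-0.28,"twist":0},
  {"tx":0,"ty":0,"tz":-0.42,"twist":0},
  {"tx":0,"ty":0,"tz":-0.56,"twist":0},
  {"tx":0,"ty":0,"tz":-0.7,"twist":0},
  {"tx":0,"ty":0,"tz":-0.8,"twist":0},
  {"tx":0,"ty":0,"tz":-0.86,"twist":0},
])

```text
t: 22.67
eef_pos: [0.488, 0.2285, 0.2421]
ee_rot: [-3.138, -0.004, -0.091]
force: [0.1, 0.1, -0.5]
width: 0.0213
gripper_force: 25.0
```

Emit:
arm_command([
  {"tx":0,"ty":0.08,"tz":0,"twist":0},
  {"tx":0,"ty":0.2,"tz":0,"twist":0},
  {"tx":0,"ty":0.34,"tz":0,"twist":0},
  {"tx":0,"ty":0.48,"tz":0,"twist":0},
  {"tx":0,"ty":0.62,"tz":0,"twist":0},
  {"tx":0,"ty":0.76,"tz":0,"twist":0},
  {"tx":0,"ty":0.9,"tz":0,"twist":0},
  {"tx":0,"ty":1.0,"tz":0,"twist":0},
])

```text
t: 23.33
eef_pos: [0.4632, -0.0231, 0.2383]
ee_rot: [-3.141, -0.001, -0.092]
force: [0.8, -0.1, -1.4]
width: 0.0212
gripper_force: 25.0
```

Emit:
arm_command([
  {"tx":0,"ty":0.12,"tz":0,"twist":0},
  {"tx":0,"ty":0.26,"tz":0,"twist":0},
  {"tx":0,"ty":0.4,"tz":0,"twist":0},
  {"tx":0,"ty":0.54,"tz":0,"twist":0},
  {"tx":0,"ty":0.68,"tz":0,"twist":0},
  {"tx":0,"ty":0.82,"tz":0,"twist":0},
  {"tx":0,"ty":0.95,"tz":0,"twist":0},
  {"tx":0,"ty":0.95,"tz":0,"twist":0},
])

```text
t: 24.0
eef_pos: [0.4415, -0.2614, 0.2378]
ee_rot: [3.141, 0.0, -0.095]
force: [-0.4, 0.7, -0.5]
width: 0.021
gripper_force: 25.0
```

Run:
```python
from h import *
print(get_state()['eef_pos'],get_state()['width'])
go([.50,-.31,.232],CH[2])
```

```text
[ 0.44145693 -0.26143953  0.23781016] 0.02102746048640896
tx 0.2516 ty 0.1711 tz 0.0232 twist -0.0030 dist 0.076
```

Emit:
arm_command([
  {"tx":0.08,"ty":0.06,"tz":0,"twist":0},
  {"tx":0.16,"ty":0.12,"tz":0,"twist":0},
  {"tx":0.24,"ty":0.17,"tz":0,"twist":0},
  {"tx":0.25,"ty":0.17,"tz":0,"twist":0},
  {"tx":0.25,"ty":0.17,"tz":0,"twist":0},
  {"tx":0.25,"ty":0.17,"tz":0,"twist":0},
  {"tx":0.25,"ty":0.17,"tz":0,"twist":0},
  {"tx":0.25,"ty":0.17,"tz":0,"twist":0},
])

```text
t: 24.67
eef_pos: [0.5003, -0.3049, 0.2383]
ee_rot: [-3.142, -0.001, -0.091]
force: [-0.8, -0.2, -1.1]
width: 0.0212
gripper_force: 25.0
```

Run:
```python
from h import *
print(get_state()['eef_pos'],get_state()['width'])
jars(("top","scene"),((.546,-.324),))
f=grab_frame('wrist');cv2.imwrite('pics/w10.png',f[:,:,::-1])
go([.547,-.326,.123],CH[2])
```

```text
[ 0.50033579 -0.30492811  0.23827775] 0.02117496565386918
top jar [ 0.546 -0.324] iou -0.0
scene jar [ 0.5452 -0.328 ] iou 0.853
tx 0.1924 ty 0.0659 tz 0.4613 twist -0.0018 dist 0.126
```

View pics/w10.png

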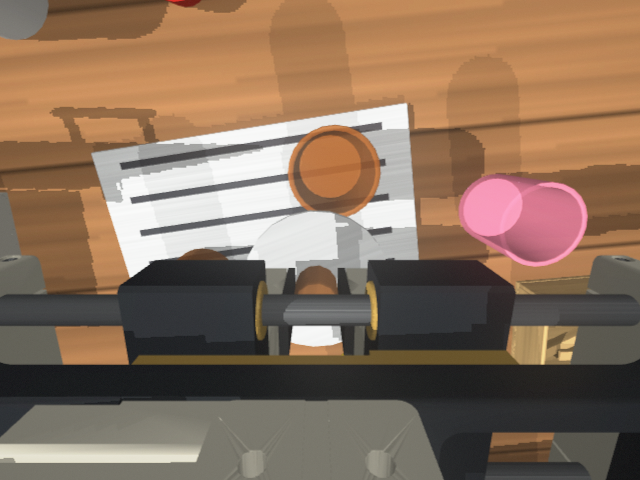

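Cover held level. The far jar's rim spans (289–381, 125–218), so its centre is about (335,171).

Run:
```python
from h import *
c=calibration('wrist')
P=ray((335,171.5),.108,c);print(P)
go([(P[0]+.547)/2,(P[1]-.326)/2,.123],CH[2])
```

```text
[ 0.54594808 -0.32658124  0.108     ]
tx 0.1904 ty 0.0673 tz 0.4613 twist -0.0018 dist 0.126
```

Emit:
arm_command([
  {"tx":0.09,"ty":0.03,"tz":0,"twist":0},
  {"tx":0.18,"ty":0.065,"tz":0,"twist":0},
  {"tx":0.19,"ty":0.067,"tz":0.08,"twist":0},
  {"tx":0.19,"ty":0.067,"tz":0.17,"twist":0},
  {"tx":0.19,"ty":0.067,"tz":0.25,"twist":0},
  {"tx":0.19,"ty":0.067,"tz":0.31,"twist":0},
  {"tx":0.19,"ty":0.067,"tz":0.34,"twist":0},
  {"tx":0.19,"ty":0.067,"tz":0.35,"twist":0},
])

```text
t: 25.48
eef_pos: [0.5459, -0.3263, 0.149]
ee_rot: [-3.141, 0.002, -0.092]
force: [-0.4, 0.6, -0.8]
width: 0.0212
gripper_force: 25.0
```

Emit:
arm_command([
  {"tx":0,"ty":0,"tz":0.02,"twist":0},
  {"tx":0,"ty":0,"tz":0.04,"twist":0},
  {"tx":0,"ty":0,"tz":0.06,"twist":0},
  {"tx":0,"ty":0,"tz":0.08,"twist":0},
  {"tx":0,"ty":0,"tz":0.1,"twist":0},
  {"tx":0,"ty":0,"tz":0.11,"twist":0},
  {"tx":0,"ty":0,"tz":0.115,"twist":0},
  {"tx":0,"ty":0,"tz":0.115,"twist":0},
])

```text
t: 26.15
eef_pos: [0.5465, -0.3266, 0.1212]
ee_rot: [-3.142, 0.0, -0.092]
force: [0.5, 0.2, -0.3]
width: 0.021
gripper_force: 25.0
```

Emit:
arm_command([
  {"tx":0,"ty":0,"tz":0.004,"twist":0},
  {"tx":0,"ty":0,"tz":0.006,"twist":0},
  {"tx":0,"ty":0,"tz":0.008,"twist":0},
  {"tx":0,"ty":0,"tz":0.008,"twist":0},
  {"tx":0,"ty":0,"tz":0.008,"twist":0},
  {"tx":0,"ty":0,"tz":0.008,"twist":0},
  {"tx":0,"ty":0,"tz":0.008,"twist":0},
  {"tx":0,"ty":0,"tz":0.008,"twist":0},
])

```text
t: 26.82
eef_pos: [0.5468, -0.3268, 0.1204]
ee_rot: [3.141, -0.001, -0.092]
force: [-2.2, 1.4, 4.8]
width: 0.0215
gripper_force: 25.0
```

Emit:
arm_command([
  {"tx":0,"ty":0,"tz":0,"twist":0},
  {"tx":0,"ty":0,"tz":0,"twist":0},
  {"tx":0,"ty":0,"tz":0,"twist":0},
  {"tx":0,"ty":0,"tz":0,"twist":0},
  {"tx":0,"ty":0,"tz":0,"twist":0},
  {"tx":0,"ty":0,"tz":-0.1,"twist":0},
  {"tx":0,"ty":0,"tz":-0.22,"twist":0},
  {"tx":0,"ty":0,"tz":-0.36,"twist":0},
], claw=0.5)

```text
t: 27.48
eef_pos: [0.5456, -0.3262, 0.2088]
ee_rot: [-3.141, 0.004, -0.092]
force: [0.0, -1.0, 0.4]
width: 0.0438
gripper_force: 0.0
```

Emit:
arm_command([
  {"tx":0,"ty":0,"tz":-0.1,"twist":0.0},
  {"tx":0,"ty":-0.1,"tz":-0.22,"twist":0.035},
  {"tx":0,"ty":-0.24,"tz":-0.36,"twist":0.07},
  {"tx":0,"ty":-0.38,"tz":-0.45,"twist":0.105},
  {"tx":0,"ty":-0.52,"tz":-0.5,"twist":0.14},
  {"tx":0,"ty":-0.66,"tz":-0.52,"twist":0.175},
  {"tx":0,"ty":-0.8,"tz":-0.52,"twist":0.21},
  {"tx":0,"ty":-0.9,"tz":-0.52,"twist":0.25},
])

```text
t: 28.15
eef_pos: [0.5674, -0.0999, 0.3404]
ee_rot: [-3.14, -0.001, -0.881]
force: [1.3, -0.1, -0.6]
width: 0.0436
gripper_force: 0.0
```

Run:
```python
from h import *
print(get_state()['eef_pos'],get_state()['width'])
f=grab_frame('scene');cv2.imwrite('pics/s11.png',cv2.resize(f[90:300,170:400,::-1],None,fx=2.6,fy=2.6))
for cam in('scene','top'):
    grab_frame(cam);c=calibration(cam)
    for n,z in(('cover0',.102),('jar0',.008)):
        for x in spot_point(n,cam): print(cam,n,x['uv'],round(x['score'],2),ray(x['uv'],z,c)[:2].round(4))
a=lidfit(("top","scene"),names=('lid_handle',))
h=chestpts(CH,['lid_handle'],1.8)[0];print(h)
go([h[0],h[1],.31],CH[2]-np.pi/2)
```

```text
[ 0.567402   -0.09994312  0.34042012] 0.043624044799781575
scene cover0 [488.5, 377.1] 0.83 [0.5421 0.3379]
scene cover0 [271.0, 149.0] 0.74 [ 0.4345 -0.3271]
scene cover0 [232.5, 180.1] 0.7 [ 0.5535 -0.3267]
scene jar0 [243.3, 206.8] 0.89 [ 0.5505 -0.3133]
scene jar0 [208.3, 147.3] 0.77 [ 0.4865 -0.5096]
scene jar0 [315.9, 135.3] 0.64 [ 0.2766 -0.3377]
top cover0 [410.1, 265.1] 0.95 [ 0.4381 -0.3248]
top cover0 [156.2, 251.2] 0.73 [0.4906 0.307 ]
top cover0 [407.3, 220.8] 0.62 [ 0.5495 -0.3232]
top cover0 [401.6, 228.4] 0.55 [ 0.5306 -0.308 ]
top jar0 [416.9, 332.1] 0.97 [ 0.2704 -0.3493]
top jar0 [399.3, 228.1] 0.78 [ 0.5456 -0.3161]
top jar0 [405.3, 270.2] 0.66 [ 0.4327 -0.3268]
top jar0 [475.7, 251.4] 0.58 [ 0.4774 -0.5152]
lid [1.80439445] [1.4 1.1] ['lid_handle']
[0.65094434 0.21792269 0.22155721]
tx -0.7743 ty -1.0792 tz 0.1177 twist 0.2480 dist 0.333
```

View pics/s11.png

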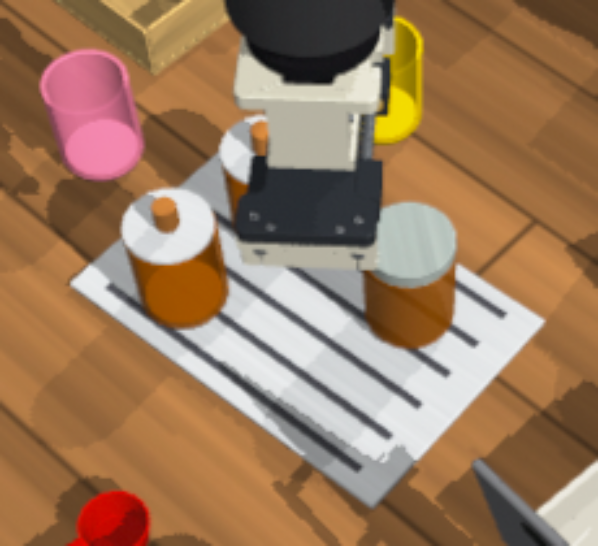

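Both covers sit level (crop 164,212 and 260,130). Now back to the handle.

Emit:
arm_command([
  {"tx":-0.08,"ty":-0.11,"tz":0,"twist":0.035},
  {"tx":-0.17,"ty":-0.22,"tz":0,"twist":0.07},
  {"tx":-0.26,"ty":-0.34,"tz":0,"twist":0.105},
  {"tx":-0.35,"ty":-0.46,"tz":0,"twist":0.14},
  {"tx":-0.44,"ty":-0.58,"tz":0,"twist":0.175},
  {"tx":-0.53,"ty":-0.7,"tz":0,"twist":0.21},
  {"tx":-0.62,"ty":-0.82,"tz":0,"twist":0.245},
  {"tx":-0.7,"ty":-0.94,"tz":0,"twist":0.248},
], claw=0.3)

```text
t: 29.37
eef_pos: [0.6361, 0.1838, 0.3397]
ee_rot: [-3.141, 0.0, -1.663]
force: [1.9, -0.2, 0.9]
width: 0.0258
gripper_force: 0.0
```

Run:
```python
from h import *
go([.649,.2185,.30],CH[2]-np.pi/2)
```

```text
tx -0.1431 ty -0.0386 tz 0.1588 twist -0.0020 dist 0.054
```

Emit:
arm_command([
  {"tx":-0.05,"ty":-0.015,"tz":0,"twist":0},
  {"tx":-0.1,"ty":-0.03,"tz":0.05,"twist":0},
  {"tx":-0.143,"ty":-0.039,"tz":0.1,"twist":0},
  {"tx":-0.143,"ty":-0.039,"tz":0.159,"twist":0},
  {"tx":-0.143,"ty":-0.039,"tz":0.159,"twist":0},
  {"tx":-0.143,"ty":-0.039,"tz":0.159,"twist":0},
  {"tx":-0.143,"ty":-0.039,"tz":0.159,"twist":0},
  {"tx":-0.143,"ty":-0.039,"tz":0.159,"twist":0},
])

```text
t: 30.03
eef_pos: [0.6491, 0.2163, 0.301]
ee_rot: [-3.14, 0.001, -1.656]
force: [0.9, -0.5, 0.8]
width: 0.0261
gripper_force: 0.0
```

Run:
```python
from h import *
f=grab_frame('wrist');cv2.imwrite('pics/w12.png',f[:,:,::-1])
go([.649,.2185,.204],CH[2]-np.pi/2)
```

```text
tx -0.0080 ty 0.0008 tz 0.3881 twist 0.0000 dist 0.097
```

View pics/w12.png

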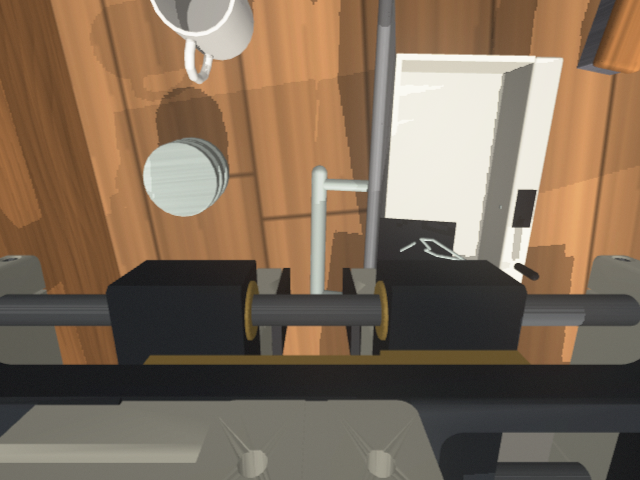

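The bar at column 319 is centred between the fingers (290–345). Descending to grip it.

Emit:
arm_command([
  {"tx":-0.008,"ty":0,"tz":0.08,"twist":0},
  {"tx":-0.008,"ty":0,"tz":0.16,"twist":0},
  {"tx":-0.008,"ty":0,"tz":0.24,"twist":0},
  {"tx":-0.008,"ty":0,"tz":0.3,"twist":0},
  {"tx":-0.008,"ty":0,"tz":0.35,"twist":0},
  {"tx":-0.008,"ty":0,"tz":0.38,"twist":0},
  {"tx":-0.008,"ty":0,"tz":0.385,"twist":0},
  {"tx":-0.008,"ty":0,"tz":0.385,"twist":0},
])

```text
t: 30.75
eef_pos: [0.649, 0.2189, 0.204]
ee_rot: [-3.141, 0.0, -1.656]
force: [0.4, 0.1, 0.1]
width: 0.0259
gripper_force: 0.0
```

Emit:
arm_command([
  {"tx":0,"ty":0,"tz":0,"twist":0},
  {"tx":0,"ty":0,"tz":0,"twist":0},
  {"tx":0,"ty":0,"tz":0,"twist":0},
  {"tx":0,"ty":0,"tz":0,"twist":0},
  {"tx":0,"ty":0,"tz":0,"twist":0},
  {"tx":0,"ty":0,"tz":0,"twist":0},
  {"tx":0,"ty":0,"tz":0,"twist":0},
  {"tx":0,"ty":0,"tz":0,"twist":0},
], claw=0, grip_force=20)

```text
t: 31.42
eef_pos: [0.6484, 0.2193, 0.2045]
ee_rot: [-3.142, 0.0, -1.656]
force: [-5.7, 0.9, 5.7]
width: 0.0101
gripper_force: 20.0
```

Emit:
arm_command([
  {"tx":0,"ty":0.045,"tz":-0.021,"twist":0},
  {"tx":0,"ty":0.09,"tz":-0.04,"twist":0},
  {"tx":0,"ty":0.185,"tz":-0.066,"twist":0},
  {"tx":0,"ty":0.282,"tz":-0.079,"twist":0},
  {"tx":0,"ty":0.381,"tz":-0.078,"twist":0},
  {"tx":0,"ty":0.43,"tz":-0.072,"twist":0},
  {"tx":0,"ty":0.478,"tz":-0.064,"twist":0},
  {"tx":0,"ty":0.478,"tz":-0.064,"twist":0},
])

```text
t: 32.08
eef_pos: [0.5281, 0.2311, 0.221]
ee_rot: [-3.139, 0.005, -1.654]
force: [-0.5, 4.9, 3.3]
width: 0.0102
gripper_force: 20.0
```

Emit:
arm_command([
  {"tx":0,"ty":0.047,"tz":0.013,"twist":0},
  {"tx":0,"ty":0.094,"tz":0.028,"twist":0},
  {"tx":0,"ty":0.183,"tz":0.069,"twist":0},
  {"tx":0,"ty":0.266,"tz":0.121,"twist":0},
  {"tx":0,"ty":0.341,"tz":0.185,"twist":0},
  {"tx":0,"ty":0.375,"tz":0.22,"twist":0},
  {"tx":0,"ty":0.406,"tz":0.259,"twist":0},
  {"tx":0,"ty":0.43,"tz":0.295,"twist":0},
])

```text
t: 32.75
eef_pos: [0.4222, 0.2409, 0.1468]
ee_rot: [-3.139, 0.006, -1.655]
force: [-4.9, 9.7, 3.5]
width: 0.0102
gripper_force: 20.1
```

Run:
```python
from h import *
s=get_state();print(s['eef_pos'],s['width'],s['force']);lidfit(("top","scene"))
```

```text
[0.42219172 0.24089611 0.14679799] 0.01019877437622598 [-4.90700939  9.6749491   3.50116743]
lid [0.32802975] [-2.1 -2.3  2.7  0.3 -2.3  1.7] ['lid_pad', 'lid_handle', 'lid_pad']
```

Emit:
arm_command([
  {"tx":0,"ty":0,"tz":0,"twist":0},
  {"tx":0,"ty":0,"tz":0,"twist":0},
  {"tx":0,"ty":0,"tz":0,"twist":0},
  {"tx":0,"ty":0,"tz":0,"twist":0},
  {"tx":0,"ty":0,"tz":-0.05,"twist":0},
  {"tx":0,"ty":0,"tz":-0.13,"twist":0},
  {"tx":0,"ty":0,"tz":-0.22,"twist":0},
  {"tx":0,"ty":0,"tz":-0.32,"twist":0},
], claw=0.5)

```text
t: 33.72
eef_pos: [0.4222, 0.2375, 0.2261]
ee_rot: [3.141, -0.002, -1.656]
force: [0.1, 0.6, 0.2]
width: 0.0433
gripper_force: 0.0
```

Emit:
arm_command([
  {"tx":0.03,"ty":0,"tz":0,"twist":0},
  {"tx":0.1,"ty":0,"tz":0,"twist":0},
  {"tx":0.2,"ty":0,"tz":0,"twist":0},
  {"tx":0.3,"ty":0,"tz":0,"twist":0},
  {"tx":0.38,"ty":0,"tz":0,"twist":0},
  {"tx":0.42,"ty":0,"tz":0,"twist":0},
  {"tx":0.42,"ty":0,"tz":0,"twist":0},
  {"tx":0.42,"ty":0,"tz":0,"twist":0},
], claw=0)

```text
t: 34.38
eef_pos: [0.4136, 0.1329, 0.2256]
ee_rot: [3.142, -0.0, -1.657]
force: [-0.6, -0.6, 0.4]
width: 0.0013
gripper_force: 0.0
```

Run:
```python
from h import *
s=get_state();print(s['eef_pos'],s['width'],s['force']);lidfit()
go([.412,.1335,.0745],CH[2]-np.pi/2)
```

```text
[0.41362618 0.13293412 0.22558148] 0.0012674828263797649 [-0.56984205 -0.64092651  0.43892996]
lid [0.20223678] [-1.300e+00  1.100e+00 -0.000e+00 -2.300e+00 -2.000e-01  1.700e+00
 -2.379e+02  4.700e+00 -4.900e+00 -1.000e-01] ['lid_pad', 'lid_handle', 'lid_pad', 'lid_handle', 'lid_pad']
tx 0.0027 ty 0.0068 tz 0.6047 twist 0.0004 dist 0.151
```

Emit:
arm_command([
  {"tx":0,"ty":0,"tz":0.1,"twist":0},
  {"tx":0,"ty":0,"tz":0.22,"twist":0},
  {"tx":0,"ty":0,"tz":0.33,"twist":0},
  {"tx":0,"ty":0,"tz":0.42,"twist":0},
  {"tx":0,"ty":0,"tz":0.46,"twist":0},
  {"tx":0,"ty":0,"tz":0.5,"twist":0},
  {"tx":0,"ty":0,"tz":0.54,"twist":0},
  {"tx":0,"ty":0,"tz":0.57,"twist":0},
])

```text
t: 35.5
eef_pos: [0.4133, 0.1336, 0.0826]
ee_rot: [3.141, -0.001, -1.655]
force: [-3.6, 0.6, 5.5]
width: 0.0003
gripper_force: 2.5
```

Emit:
arm_command([
  {"tx":0,"ty":0.003,"tz":0.015,"twist":0},
  {"tx":0,"ty":0.006,"tz":0.025,"twist":0},
  {"tx":0,"ty":0.006,"tz":0.033,"twist":0},
  {"tx":0,"ty":0.006,"tz":0.039,"twist":0},
  {"tx":0,"ty":0.006,"tz":0.043,"twist":0},
  {"tx":0,"ty":0.006,"tz":0.045,"twist":0},
  {"tx":0,"ty":0.006,"tz":0.045,"twist":0},
  {"tx":0,"ty":0.006,"tz":0.045,"twist":0},
])

```text
t: 36.17
eef_pos: [0.4126, 0.1338, 0.0744]
ee_rot: [-3.14, 0.0, -1.655]
force: [-11.1, -3.1, 33.9]
width: 0.0002
gripper_force: 16.8
```

Hard stop reached. Releasing and checking the latch.

Emit:
arm_command([
  {"tx":0,"ty":0,"tz":-0.03,"twist":0},
  {"tx":0,"ty":0,"tz":-0.1,"twist":0},
  {"tx":0,"ty":0,"tz":-0.2,"twist":0},
  {"tx":0,"ty":0,"tz":-0.35,"twist":0},
  {"tx":0,"ty":0,"tz":-0.5,"twist":0},
  {"tx":0,"ty":0,"tz":-0.62,"twist":0},
  {"tx":0,"ty":0,"tz":-0.75,"twist":0},
  {"tx":0,"ty":0,"tz":-0.85,"twist":0},
])

```text
t: 36.83
eef_pos: [0.4126, 0.1341, 0.2877]
ee_rot: [-3.139, 0.003, -1.656]
force: [0.8, -0.1, -0.7]
width: 0.0006
gripper_force: 0.0
```

Emit:
arm_command([
  {"tx":0.1,"ty":0,"tz":0,"twist":0},
  {"tx":0.25,"ty":0,"tz":0,"twist":0},
  {"tx":0.4,"ty":0,"tz":0,"twist":0},
  {"tx":0.52,"ty":0,"tz":0,"twist":0},
  {"tx":0.6,"ty":0,"tz":0,"twist":0},
  {"tx":0.6,"ty":0,"tz":0,"twist":0},
  {"tx":0.6,"ty":0,"tz":0,"twist":0},
  {"tx":0.6,"ty":0,"tz":0,"twist":0},
])

```text
t: 37.5
eef_pos: [0.3997, -0.0154, 0.2847]
ee_rot: [-3.141, 0.001, -1.656]
force: [-0.6, 0.1, 0.3]
width: 0.0003
gripper_force: 0.0
```

Run:
```python
from h import *
s=get_state();print(s['eef_pos'],s['force']);lidfit(("scene","top"));lidfit(("scene",),pic=('scene','pics/s13.png'))
c=calibration('scene');print(proj(chestpts(CH,['lid_pad','lid_handle'],.072),c),proj(chestpts(CH,['lid_pad','lid_handle'],.26),c))
```

```text
[ 0.39967574 -0.01539391  0.28473908] [-0.55753557  0.12767496  0.27664866]
lid [0.03195608] [   1.4   -0.4   -2.1   -1.5 -115.2    6.1    0.7    3.8] ['lid_pad', 'lid_handle', 'lid_pad', 'lid_handle']
lid [0.07488635] [-0.6  0.9  2.8 -3.2] ['lid_pad', 'lid_handle']
[[438.49516282 266.14357346]
 [488.89024073 287.38085255]] [[438.62582178 261.51480349]
 [488.20988174 284.64290155]]
```

View pics/s13.png

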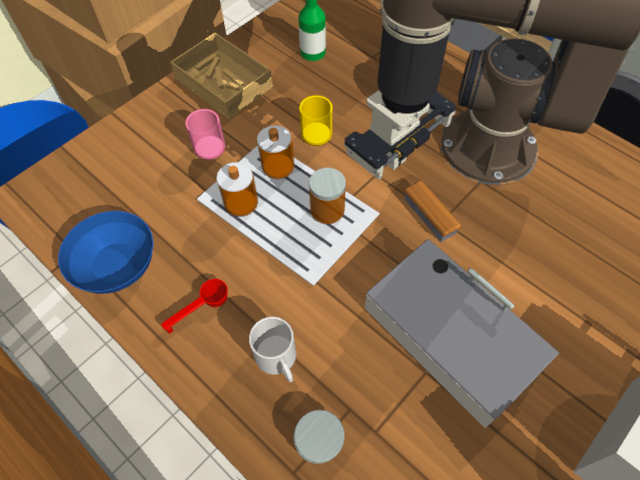

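The lid is back exactly where it started (pad at 440,267), so it is latched. Both covers sit level, at (234,175) and (274,135).

```bash
python3 -c "
from station import *
print(job_done())"
```

```text
the job is handed in; nothing more can be done
None
```

The job is handed in at about 38 s of the 200 s allowed: both open jars have level, seated covers, the spare cover stayed in the chest, and the cameras show the lid pressed home and latched; the judge returned no result.

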